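# Hang a slide carrier in its seat between two hanging neighbours

## Task

Pick up the slide carrier that stands on the worktop by its tall grip, lower it between the two carriers already hanging on the drip stand, and hook it over the bar so that its strap drops fully home into the notch of the seat clip; feel for the notch by sliding the hook lightly along the top of the clip. Press the stand only gently (keep under 20 N), leave the two neighbours hanging where they are and do not push the oil bottle or the timer about.

Things in the scene. Friction and masses are not known exactly. Their poses are not given: they have to be found in the camera images.
- carrier_grip (a point): Centre of the upright grey grip of the loose steel slide carrier (0.11 to 0.23 kg) standing on the worktop. Grip 16 mm along x, 14 mm along y, 50 mm high (25 mm above and below this point); this point is 139 mm above the carrier's underside. z is up; +x is the side of the hook's tip.
- carrier_hook (a point): Middle of the underside of the carrier's hook bridge, the face that rests in the notch: 29 mm straight below carrier_grip, same axes. The hook opens downward: strap 14 mm wide (y), 4 mm thick, inner throat 15 mm along x (+-7.5 mm); the tip at +x reaches 18 mm below this face; at -x the strap runs down to the basket.
- carrier: The whole carrier; origin at its underside, 139 mm straight below carrier_grip, same axes. Its basket reaches from x = -42 to -8 mm, is 36 mm wide (y) and 56 mm high; glass slides in it stand up to 74 mm.
- bar_mid (a point): Middle of the top edge of the drip stand's flat bar, 140 mm above the worktop. x is across the bar to its back, y along it, z up. Bar 10 mm thick (x), 270 mm long, 30 mm high. The carrier hangs with its basket in front (-x) and its tip behind (+x), its x axis parallel to this one. Its throat leaves play: it may hang up to 0.15 rad off upright. The hook stands at z = 16 mm on the seat clip's teeth, 6 mm when home in its notch.
- drip_stand: The fixed stand, origin on the worktop under bar_mid, same axes. Tray x -75 to 35, y +-150 mm, rim 17 mm high; posts at y +-128 mm. On the bar a seat clip, 52 mm long, 10.6 mm thick: two teeth (tops 16 mm above the bar) with a square notch 17 mm wide (y), floor 6 mm above the bar. It gives 5 mm downward on a 2.5 N/mm spring. Its notch is clamped up to 9 mm to either side (y) of bar_mid: not measured, to be felt for.
- neighbour_left_hook (a point): Underside of the hook bridge of the loose carrier hanging 48 mm to the +y side of bar_mid. Basket and hook like the other's, but with only 4 mm of steel and an 8 mm grey knob above. Baskets are 36 mm wide, so the gap between the neighbours is about 60 mm.
- neighbour_right_hook (a point): The same for the like carrier hanging 48 mm to the -y side of bar_mid.
- oil: Small amber bottle with a black dropper top, 29 mm across and 78 mm high, a bystander; origin at the centre of its underside.
- lab_timer: Flat white timer with keys, 62 x 66 x 18 mm, a bystander; origin at the centre of its underside.

How it is judged:
On the way:
1. the carrier is lifted clear of the worktop in the fingers (height (world z) of carrier_hook above 0.14 m and contact force between the fingers and carrier above 1 N), for 0.2 s.
At the end, for the whole second after the job is handed in: The carrier hangs still, its strap home in the notch between its neighbours: hook bridge 2 to 9 mm above the bar's top edge, 13 mm of its middle along it, 8 mm across; under 0.22 rad off upright, 0.3 rad off square; the neighbours' hooks within 12 mm of where they hung (x of carrier_hook in the frame of bar_mid between -0.008 and 0.008 m and y of carrier_hook in the frame of bar_mid between -0.013 and 0.013 m and z of carrier_hook in the frame of bar_mid between 0.002 and 0.009 m and angle between carrier_hook's own z axis and vertical below 0.22 rad and angle between the x axis of carrier_hook and the x axis of bar_mid, either way round below 0.3 rad and linear speed of carrier below 0.03 m/s and distance of each of neighbour_left_hook, neighbour_right_hook from where it was at the start of the episode below 0.012 m); the robot touches nothing.
It fails at once if the carrier or the robot presses the drip stand with more than 20 N (contact force between any of carrier, the arm, the fingers and drip_stand above 20 N).
It fails at once if a neighbouring carrier is dislodged: its hook shifts by more than 12 mm (distance of any of neighbour_left_hook, neighbour_right_hook from where it was at the start of the episode above 0.012 m).
It fails at once if the oil bottle or the timer is pushed by more than 30 mm (distance of any of oil, lab_timer from where it was at the start of the episode above 0.03 m).
It also fails if it takes over 51 s, if anything falls off the work surface, if the arm or the gripper's body presses on something with over 40 N, if the wrist force passes 120 N, or if a joint passes its speed limit or range.

## Robot

A 7-joint arm with a two-finger parallel gripper is mounted at the origin on a cart in front of the work surface, level with it; the furniture and walls round the work are solid. World frame = base frame: x ahead of the robot, y to its left, z up, the work surface at z = 0. Lengths are in m, angles in rad, forces in N, time in s.
With the tool pointing down it reaches from about 0.35 to 0.9 m from the base axis. Payload 19.9 kg.
Tool frame: the origin (TCP) lies between the finger pads; the fingertips stand 25 mm ahead of it and the grasp point (between the pads) lies 6 mm ahead of it; z points along the fingers, y is the line along which they close (so a half turn about z gives the same grasp; the last joint's range is limited). The gripper opens to 94 mm and grips with 3 to 60 N. Pads are 16 mm wide; open, the fingers measure 119 mm over their backs; the gripper's body (75 mm by 177 mm) begins 78 mm behind the grasp point.
Start: joints at [-1.292, 0.417, -0.01, 1.614, 0.005, 1.111, -0.053], TCP at [0.197, 0.593, 0.23] pointing down, gripper open.
Joint ranges: [-2.81, 2.81], [-0.39, 2.02], [-1.27, 1.25], [0.06, 2.57], [-1.19, 4.33], [0.19, 2], [-2.82, 2.82]. Speed limits (rad/s): [1.89, 1.89, 2.39, 2.39, 3.01, 3.01, 3.01].

## Interface

Orientations are given as a unit quaternion [x, y, z, w].
In Python, from rig import observe, snapshot, job_done gives the robot as it stands. The module is installed in compiled form; this text tells all that it offers.
- The arm moves only by the shell command python3 -m handwheel 'ROWS' [OPENING] [FORCE]. ROWS is JSON, a list of rows, each a list of 4 numbers: the shift along the tool's x, y, z in mm, then the turn about the tool's z in degrees. In form: [[x, y, z, twist], ...]. A call has 1 to 10 rows; each row shifts and turns the commanded pose from where the row before left it, along the tool's axes as they then stand; what a row does not reach is not made up. A row lasts 1/10 s, in which the tool goes at most 50 mm and 8.59 degrees, less where a joint would pass 70% of its speed; a pose out of reach is approached as far as the arm can. A call is refused whole if a number of a shift passes 50 or a number of a turn 8.59, either way. A call with a gripper value outside its range is refused whole. OPENING is the closure, from 0 (fully open) to 1 (shut), set as the call begins (- or left out, the last holds). The fingers move at their own pace and stop on an object; FORCE is the grip in N (left out, the last holds). Time passes only in rows, so rows that do not move let the fingers close. It gives the time, the measured TCP pose, the force, the opening and the grip force at its end, in the units of the state.
- observe(): the state, without advancing time (a new reading comes with each control period).
- snapshot(name): name is "scene" or "top" or "wrist"; returns a dict with "frame" (400x640x3 uint8, blue, green, red), "range_z" (400x640 float32, m along the optical axis (not along the pixel's ray), 0 where there is no reading), "intrinsics" (3x3 intrinsics, pixels), "T" (4x4, takes a point from camera to world coordinates). Camera axes: x right, y down, z forward; pixel columns grow to the right and rows downward; lengths in m; the calibration is good to about 2 mm. A picture is of the moment at which its call begins.
- job_done(): hands the job in; it is judged then, once.
The state is a dict: "time_s": time; "qpos": joint angles; "qvel": joint speeds; "joint_efforts": joint torques, N m; "tool_pos": TCP position; "eef_rot": TCP orientation; "wrist_force": force on the tool from outside, world axes, zero at the start; "moment": the same for the moment, N m; "opening": opening from 0.0 (shut) to 1.0 (fully open); "gripper_force": force on a finger pad.
Only numpy, scipy, OpenCV 4.12 (cv2) and the standard library are available. Lean on these libraries where they do the work, as an engineer would, in place of code of your own. Each camera call takes 0.05 s, during which the arm holds its last target. There are 200 camera calls.

## Working session

There is one attempt and no reset: what is moved stays moved. The work goes in short steps, Python scripts to look and compute and a shell command to move; the robot and the scene stay as the last step left them, time stands still between calls to the robot, and variables do not carry over. Pictures are saved under pics/ and viewed, at most 10 in all, crops included, and the job is handed in when it is done.

```bash
mkdir -p pics
cat > h.py <<'E'
import numpy as np, cv2
from rig import observe, snapshot, job_done
def cloud(s):
    z=s["range_z"];K=s["intrinsics"];v,u=np.mgrid[:z.shape[0],:z.shape[1]]
    p=np.stack([(u-K[0,2])/K[0,0]*z,(v-K[1,2])/K[1,1]*z,z],-1)
    w=p@s["T"][:3,:3].T+s["T"][:3,3]; w[z==0]=np.nan
    return w
E
python3 - <<'E'
from h import *
for n in("scene","top"):
    s=snapshot(n);cv2.imwrite(f"pics/{n}0.png",s["frame"]);np.savez(f"{n}0.npz",w=cloud(s),**{k:s[k] for k in s})
    print(n,s["T"].round(3).tolist(),s["intrinsics"].tolist())
print(observe())
E
```

```text
scene [[0.628, -0.457, 0.63, -0.073], [-0.778, -0.367, 0.51, -0.467], [-0.002, -0.811, -0.586, 0.697], [0.0, 0.0, 0.0, 1.0]] [[390.52579385939345, 0.0, 320.5424426150991], [0.0, 390.52579385939345, 195.55611493771258], [0.0, 0.0, 1.0]]
top [[-0.014, -0.998, 0.066, 0.438], [-1.0, 0.012, -0.02, 0.044], [0.02, -0.066, -0.998, 1.511], [0.0, 0.0, 0.0, 1.0]] [[494.96222544153767, 0.0, 312.47086667502225], [0.0, 494.96222544153767, 203.59048607683803], [0.0, 0.0, 1.0]]
{'time_s': 0.1, 'qpos': array([-1.29148995,  0.41792109, -0.01028859,  1.61408665,  0.00471002,
        1.11064126, -0.05304264]), 'qvel': array([ 0.00045926, -0.00339705, -0.0007087 , -0.00262427,  0.00086955,
       -0.00146351,  0.00016656]), 'joint_efforts': array([ 3.50980234e-03, -8.52592206e+01,  6.41851332e-01, -4.26692641e+01,
       -4.87479474e-02,  1.64661859e-02,  2.20664208e-05]), 'tool_pos': array([0.19701119, 0.59283901, 0.22989512]), 'eef_rot': array([ 1.59737671e-01,  9.87159364e-01, -5.15480273e-04, -3.43158497e-05]), 'wrist_force': array([ 0.3678432 , -0.05120611, -0.13354057]), 'moment': array([ 0.02125083, -0.04789256,  0.01108134]), 'gripper_force': 0.0, 'opening': 1.0000704552855728}
```

View pics/scene0.png

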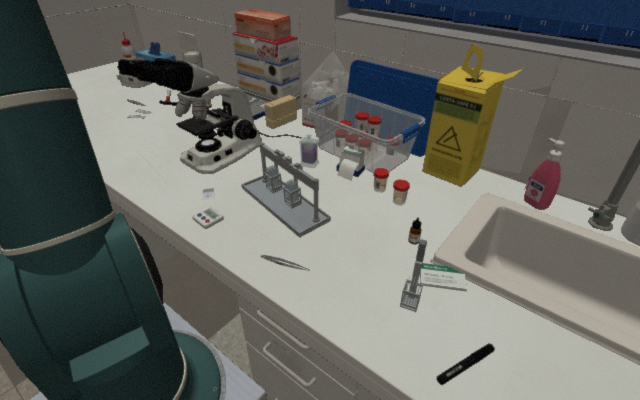

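View pics/top0.png

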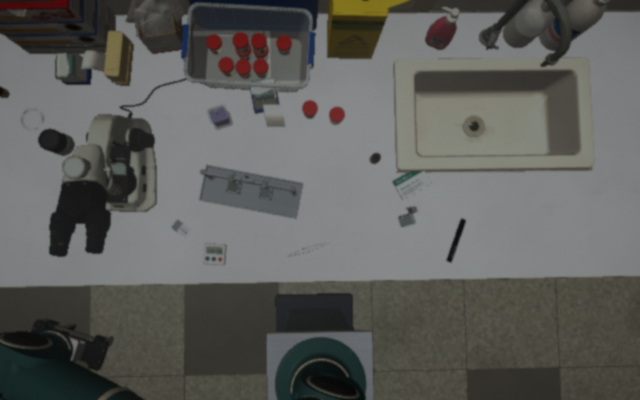

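The scene view shows the loose carrier at about (412,285) with its grip at (422,252). The stand is at (287,195), the oil at (415,232) and the timer at (208,217). In the top view the carrier is at (407,216), the stand at (250,190), the oil at (375,158) and the timer at (215,253).

Run:
```python
from h import *
def rep(n,p): 
    if len(p): print(n,len(p),"med",np.median(p,0).round(4),"min",p.min(0).round(3),"max",p.max(0).round(3))
for n in("scene","top"):
    w=np.load(n+"0.npz")["w"]
    a=dict(scene=np.s_[230:315,395:440],top=np.s_[200:232,395:420])[n]
    p=w[a].reshape(-1,3);p=p[~np.isnan(p).any(1)]
    rep(n+" carr",p[p[:,2]>.01]); 
    for lo,hi in((.02,.06),(.06,.085),(.085,.118),(.118,.155),(.155,.18)): rep(f"  z{lo}",p[(p[:,2]>lo)&(p[:,2]<hi)])
    a=dict(scene=np.s_[140:235,235:335],top=np.s_[160:222,195:308])[n]
    p=w[a].reshape(-1,3);p=p[~np.isnan(p).any(1)]
    q=p[(p[:,2]>.13)&(p[:,2]<.2)]; rep(n+" bar",q)
    c=q[:,:2].mean(0);u,s,v=np.linalg.svd(q[:,:2]-c);print("  dir",v[0],"ang",np.degrees(np.arctan2(v[0][1],v[0][0])),"ext",((q[:,:2]-c)@v[0]).min(),((q[:,:2]-c)@v[0]).max(),c, np.ptp((q[:,:2]-c)@v[1]))
    q=p[(p[:,2]>.148)];rep(" high",q)
    q=p[(p[:,2]>.003)&(p[:,2]<.025)]
    r=cv2.minAreaRect(q[:,:2].astype(np.float32));print(" tray rect",r, "h",np.median(q[:,2]))
    im=np.load(n+"0.npz")["frame"]
s=np.load("top0.npz")["frame"];s2=np.load("scene0.npz")["frame"]
A=cv2.resize(s2[220:320,370:470],(400,400),interpolation=2);B=cv2.resize(s[155:225,190:310],(400,233),interpolation=2);C=cv2.resize(s2[135:240,230:340],(400,382),interpolation=2)
o=np.zeros((600,800,3),np.uint8);o[:382,:400]=C;o[:400,400:]=A;o[382:600,:400]=B[:218]
D=cv2.resize(s[190:240,370:450],(320,200),interpolation=2);o[400:,400:720]=D
cv2.imwrite("pics/zoom.png",o)
```

```text
scene carr 910 med [ 0.4973 -0.262   0.0517] min [ 0.461 -0.29   0.01 ] max [ 0.677 -0.164  0.165]
  z0.02 348 med [ 0.4927 -0.2591  0.0414] min [ 0.461 -0.289  0.02 ] max [ 0.677 -0.164  0.06 ]
  z0.06 104 med [ 0.4905 -0.2649  0.0724] min [ 0.466 -0.282  0.06 ] max [ 0.499 -0.254  0.085]
  z0.085 93 med [ 0.4966 -0.2638  0.1026] min [ 0.492 -0.27   0.085] max [ 0.518 -0.256  0.118]
  z0.118 103 med [ 0.4996 -0.263   0.1359] min [ 0.496 -0.269  0.118] max [ 0.516 -0.254  0.155]
  z0.155 53 med [ 0.5026 -0.2617  0.1627] min [ 0.496 -0.269  0.155] max [ 0.513 -0.254  0.165]
scene bar 455 med [0.5911 0.1822 0.1401] min [0.561 0.062 0.13 ] max [0.627 0.328 0.158]
  dir [0.19541262 0.98072112] ang 78.73117144994555 ext -0.12399113366683198 0.1479447145872707 [0.59063368 0.18433838] 0.02416351695966062
 high 86 med [0.5948 0.1948 0.152 ] min [0.579 0.141 0.148] max [0.612 0.25  0.158]
 tray rect ((0.6604859232902527, 0.2931615114212036), (0.5397516489028931, 0.34301522374153137), 36.94786834716797) h 0.008575669016217202
top carr 222 med [ 0.4904 -0.2605  0.0654] min [ 0.465 -0.289  0.011
[... 258 characters left out ...]
5] min [ 0.497 -0.269  0.088] max [ 0.52  -0.253  0.116]
  z0.118 18 med [ 0.507  -0.2556  0.1381] min [ 0.5   -0.266  0.121] max [ 0.515 -0.253  0.155]
  z0.155 30 med [ 0.5088 -0.2615  0.1626] min [ 0.5   -0.268  0.155] max [ 0.517 -0.255  0.17 ]
top bar 437 med [0.5969 0.1959 0.141 ] min [0.567 0.063 0.13 ] max [0.629 0.327 0.16 ]
  dir [0.19994378 0.97980737] ang 78.46632869506976 ext -0.13508774377686586 0.1342689621613242 [0.59700332 0.19551558] 0.02303401221789942
 high 93 med [0.5981 0.2116 0.1525] min [0.572 0.072 0.148] max [0.613 0.248 0.16 ]
 tray rect ((0.5804171562194824, 0.19934941828250885), (0.34116920828819275, 0.18722081184387207), 89.32087707519531) h 0.007223291336040272
```

View pics/zoom.png

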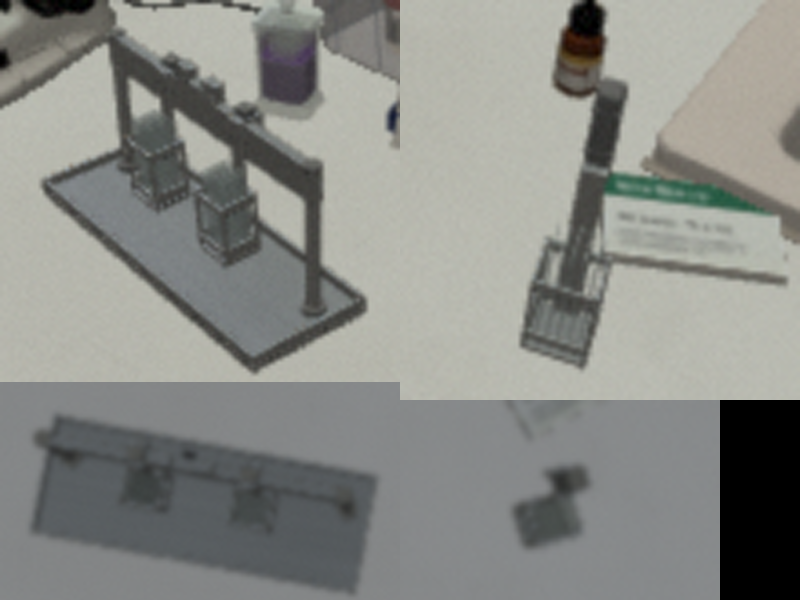

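Zoomed crops: the carrier (right panel) has its basket towards the robot and is turned roughly +15° by yaw. The stand (left and lower-left) has two hanging neighbours with the notched clip between them. Moving now, twist first.

```bash
cat >> h.py <<'E'
def yaw():
    from scipy.spatial.transform import Rotation as R
    M=R.from_quat(observe()["eef_rot"]).as_matrix(); return M, np.degrees(np.arctan2(-M[1,0],-M[0,0]))
def go(t,y=None):
    "world target -> tool shift mm and twist deg (shift in current axes)"
    o=observe();M,a=yaw();print("t",round(o["time_s"],2),"tcp",o["tool_pos"].round(4),"yaw",round(a,2),"shift mm",(M.T@(np.array(t)-o["tool_pos"])*1e3).round(1),"twist",None if y is None else round(a-y,2),"F",o["wrist_force"].round(2),"tilt",np.degrees(np.arccos(-M[2,2])).round(2))
E
python3 -m handwheel '[[0,0,-15,-8.4],[0,0,-15,-8.4],[0,0,-15,-8.4],[0,0,-15,-8.4]]'
python3 -m handwheel '[[-12,-46,0,0],[-12,-46,0,0],[-12,-46,0,0],[-12,-46,0,0],[-12,-46,0,0],[-12,-46,0,0],[-12,-46,0,0],[-12,-46,0,0],[-12,-46,0,0],[-12,-46,0,0]]'
python3 -c "
from h import *
go([.46,.12,.30],16);go([.508,-.261,.30],16);print(observe()['qpos'])"
```

```text
time_s: 0.5
tool_pos: [0.197, 0.5929, 0.2907]
eef_rot: [-0.135, 0.991, -0.0, -0.0]
wrist_force: [-0.4, 0.7, -0.2]
opening: 0.996
gripper_force: 0.0
time_s: 1.5
tool_pos: [0.4341, 0.1788, 0.2905]
eef_rot: [-0.132, 0.991, 0.0, 0.0]
wrist_force: [-0.2, 0.8, 0.3]
opening: 0.998
gripper_force: 0.0
t 1.5 tcp [0.4341 0.1788 0.2905] yaw 15.23 shift mm [ -9.6 -63.6  -9.5] twist -0.77 F [-0.22  0.83  0.26] tilt 0.0
t 1.5 tcp [0.4341 0.1788 0.2905] yaw 15.23 shift mm [  44.2 -443.8   -9.5] twist -0.77 F [-0.22  0.83  0.26] tilt 0.0
[-0.64596586  0.07424776  0.20059911  1.91576833 -0.01622953  1.1530495
  1.39720642]
```

```bash
python3 -m handwheel '[[4.5,-45,0,0],[4.5,-45,0,0],[4.5,-45,0,0],[4.5,-45,0,0],[4.5,-45,0,0],[4.5,-45,0,0],[4.5,-45,0,0],[4.5,-45,0,0],[4.5,-45,0,0],[0,0,0,0]]' 
python3 -c "
from h import *
go([.508,-.261,.30],16);print(observe()['qpos'])
s=snapshot('wrist');cv2.imwrite('pics/w1.png',s['frame']);np.savez('w1.npz',w=cloud(s),**s);print(s['T'].round(3))"
```

```text
time_s: 2.5
tool_pos: [0.5, -0.2262, 0.2902]
eef_rot: [-0.129, 0.992, -0.001, -0.001]
wrist_force: [0.1, 0.9, -0.4]
opening: 0.998
gripper_force: 0.0
t 2.5 tcp [ 0.5    -0.2262  0.2902] yaw 14.85 shift mm [  1.2 -35.7  -9.7] twist -1.15 F [ 0.07  0.95 -0.42] tilt 0.14
[-0.10657235  0.25346367  0.56933232  1.74867377 -0.14390849  1.18153557
  2.33305544]
[[-0.257  0.927  0.273  0.419]
 [ 0.966  0.247  0.071 -0.246]
 [-0.001  0.282 -0.96   0.444]
 [ 0.     0.     0.     1.   ]]
```

View pics/w1.png

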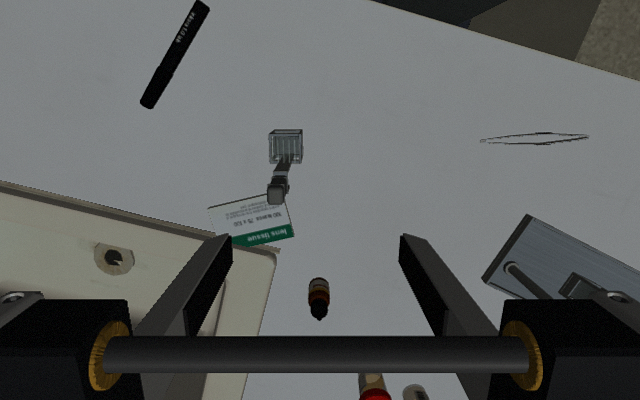

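The wrist view shows the basket at (285,145), nearly square to the image, with the grip top at (277,190). The oil at (318,295) lies well beyond the carrier. Measuring grip and basket from here.

Run:
```python
from h import *
w=np.load("w1.npz")["w"];p=w[115:215,255:310].reshape(-1,3);p=p[~np.isnan(p).any(1)]
for lo,hi in((.045,.06),(.06,.08),(.09,.112),(.118,.155),(.158,.18)):
    q=p[(p[:,2]>lo)&(p[:,2]<hi)]
    if len(q)>4: print(lo,len(q),np.median(q,0).round(4),q.min(0).round(3),q.max(0).round(3),"rect",[np.round(a,4) for a in cv2.minAreaRect((q[:,:2]*1000).astype(np.float32))])
g=w[180:202,266:290].reshape(-1,3);g=g[g[:,2]>.158];c=g.mean(0);print("grip",c)
for y in(5,10,15,20): go([c[0],c[1],.2],y)
```

```text
0.045 436 [ 0.4818 -0.2659  0.0548] [ 0.462 -0.286  0.045] [ 0.504 -0.243  0.06 ] rect [array([ 483.0378, -264.7354]), array([33.9405, 35.9926]), np.float64(15.5517)]
0.06 317 [ 0.4847 -0.2646  0.0727] [ 0.468 -0.28   0.06 ] [ 0.498 -0.25   0.08 ] rect [array([ 484.6126, -264.4113]), array([28.8344, 25.4504]), np.float64(15.3088)]
0.09 81 [ 0.496  -0.2599  0.1012] [ 0.494 -0.268  0.091] [ 0.515 -0.249  0.112] rect [array([ 506.1461, -258.4749]), array([22.2061, 14.2054]), np.float64(15.6493)]
0.118 203 [ 0.4997 -0.2569  0.1387] [ 0.497 -0.268  0.118] [ 0.513 -0.249  0.155] rect [array([ 506.974 , -258.2681]), array([16.9388, 14.9648]), np.float64(15.6383)]
0.158 303 [ 0.5057 -0.2581  0.1633] [ 0.498 -0.266  0.158] [ 0.515 -0.25   0.165] rect [array([ 506.4281, -258.3772]), array([15.4563, 13.833 ]), np.float64(14.0136)]
grip [ 0.50481146 -0.2583936   0.16289239]
t 2.55 tcp [ 0.5003 -0.2233  0.29  ] yaw 14.98 shift mm [  4.5 -35.   90. ] twist 9.98 F [-0.55  0.58 -0.2 ] tilt 0.1
t 2.55 tcp [ 0.5003 -0.2233  0.29  ] yaw 14.98 shift mm [  4.5 -35.   90. ] twist 4.98 F [-0.55  0.58 -0.2 ] tilt 0.1
t 2.55 tcp [ 0.5003 -0.2233  0.29  ] yaw 14.98 shift mm [  4.5 -35.   90. ] twist -0.02 F [-0.55  0.58 -0.2 ] tilt 0.1
t 2.55 tcp [ 0.5003 -0.2233  0.29  ] yaw 14.98 shift mm [  4.5 -35.   90. ] twist -5.02 F [-0.55  0.58 -0.2 ] tilt 0.1
```

```bash
python3 -m handwheel '[[1.5,-18,0,-0.5],[1,-17,10,0],[0,0,30,0],[0,0,35,0],[0,0,35,0],[0,0,18,0],[0,0,9,0],[0,0,0,0],[0,0,0,0]]' 0.4
python3 -c "
from h import *
go([.5068,-.2583,.153],15.5)"
```

```text
time_s: 3.45
tool_pos: [0.5083, -0.255, 0.1544]
eef_rot: [-0.137, 0.991, -0.0, 0.0]
wrist_force: [1.9, -0.4, 0.6]
opening: 0.599
gripper_force: 0.0
t 3.45 tcp [ 0.5083 -0.255   0.1544] yaw 15.75 shift mm [ 2.4 -2.8  1.4] twist 0.25 F [ 1.9  -0.35  0.64] tilt 0.06
```

```bash
python3 -m handwheel '[[2,-2.5,0.5,0],[0,0,0,0],[0,0,0,0]]' 0.4
python3 -m handwheel '[[0,0,0,0],[0,0,0,0],[0,0,0,0],[0,0,0,0],[0,0,0,0],[0,0,0,0],[0,0,0,0],[0,0,0,0]]' 1 30
python3 -c "
from h import *
go([.5068,-.2583,.153],15.5)
s=snapshot('wrist');cv2.imwrite('pics/w2.png',s['frame'])"
```

```text
time_s: 3.75
tool_pos: [0.5067, -0.2582, 0.1535]
eef_rot: [-0.137, 0.991, -0.0, 0.0]
wrist_force: [-0.2, 0.2, -0.5]
opening: 0.6
gripper_force: 0.0
time_s: 4.55
tool_pos: [0.5065, -0.258, 0.1529]
eef_rot: [-0.137, 0.991, 0.0, -0.0]
wrist_force: [0.2, 0.5, -2.2]
opening: 0.144
gripper_force: 30.0
t 4.55 tcp [ 0.5065 -0.258   0.1529] yaw 15.72 shift mm [-0.2 -0.4 -0.1] twist 0.22 F [ 0.19  0.53 -2.18] tilt 0.01
```

View pics/w2.png

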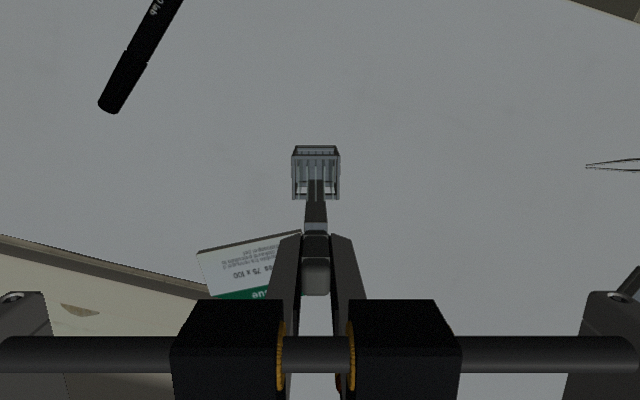

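The wrist view shows the grip held centred between the fingers at (316,265), with the carrier square to the gripper and the basket at (316,172). Lifting, twisting to the bar's yaw and moving to a point in front of the bar.

```bash
python3 -m handwheel '[[0,0,-15,0],[0,0,-30,0],[0,0,-35,6.8],[0,0,-35,6.8],[0,0,-35,6.8],[0,0,-25,6.8],[0,0,-5,0]]'
python3 -m handwheel '[[2.5,20,0,0],[5,38,0,0],[5,40,0,0],[5,40,0,0],[5,40,0,0],[5,40,0,0],[5,40,0,0],[5,40,0,0],[5,40,0,0],[5,40,0,0]]'
python3 -m handwheel '[[5,40,0,0],[5,28,0,0],[2.5,15,0,0],[0,0,0,0],[0,0,0,0],[0,0,0,0],[0,0,0,0]]'
python3 -c "
from h import *
go([.538,.208,.333],-11.5)
s=snapshot('wrist');cv2.imwrite('pics/w3.png',s['frame']);np.savez('w3.npz',w=cloud(s),**s)
s=snapshot('scene');cv2.imwrite('pics/s3.png',s['frame']);np.savez('s3.npz',w=cloud(s),**s)
print(observe()['qpos'])"
```

```text
time_s: 5.3
tool_pos: [0.5071, -0.2586, 0.3368]
eef_rot: [0.102, 0.995, -0.0, 0.002]
wrist_force: [-0.8, 0.1, -2.4]
opening: 0.148
gripper_force: 30.0
time_s: 6.3
tool_pos: [0.5348, 0.1233, 0.3329]
eef_rot: [0.099, 0.995, -0.0, -0.0]
wrist_force: [0.4, -0.3, -2.2]
opening: 0.149
gripper_force: 30.0
time_s: 7.0
tool_pos: [0.5397, 0.2044, 0.3332]
eef_rot: [0.101, 0.995, -0.0, 0.0]
wrist_force: [0.1, -0.7, -2.8]
opening: 0.148
gripper_force: 30.0
t 7.0 tcp [0.5397 0.2044 0.3332] yaw -11.56 shift mm [2.3 3.2 0.2] twist -0.06 F [ 0.05 -0.7  -2.75] tilt 0.01
[-0.75080984  0.26538338  0.41420613  1.61607177 -0.11021778  1.2831587
  1.05139049]
```

View pics/w3.png

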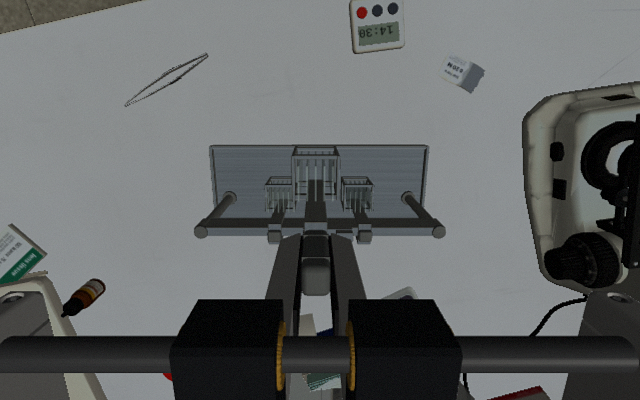

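The wrist view shows the held carrier in the middle (basket 316,172). The bar runs from (200,230) to (440,230), level in the image, with the neighbours at (278,195) and (358,195) and their knobs at (275,237) and (365,237). Measuring the stand in tool axes.

Run:
```python
from h import *
o=observe();M,a=yaw();t0=o["tool_pos"];M[:,2]*=-1;M[:,0]*=-1   # carrier-like axes x fwd,y left,z up (left = tool y)
def fr(w): q=(w-np.r_[t0[:2],0])@M*1e3; return q
def rep(n,q): print(n,len(q),"med",np.median(q,0).round(1),"p2",np.percentile(q,2,0).round(1),"p98",np.percentile(q,98,0).round(1))
for f in("w3","s3","top0","scene0"):
    W=fr(np.load(f+".npz")["w"]);q=W.reshape(-1,3);q=q[~np.isnan(q).any(1)]
    q=q[(q[:,0]>20)&(q[:,0]<100)&(abs(q[:,1])<170)]
    b=q[(q[:,2]>134)&(q[:,2]<144.5)&(abs(q[:,1])>70)&(q[:,0]>35)]
    rep(f+" bar",b); k=np.polyfit(b[:,1],b[:,0],1);print("  x=%.1f slope %.2f deg, ends"%(k[1],np.degrees(k[0])),b[:,1].min().round(1),b[:,1].max().round(1))
    h=q[(q[:,2]>146)&(q[:,2]<175)&(q[:,0]>30)]
    for lo,hi in((-80,-28),(-28,28),(28,80)):
        c=h[(h[:,1]>lo)&(h[:,1]<hi)]
        if len(c)>3: rep("   high",c)
    c=W.reshape(-1,3);n=c[(c[:,2]>45)&(c[:,2]<85)&(c[:,0]>-20)&(c[:,0]<50)]
    for lo,hi in((-80,-20),(20,80)):
        m=n[(n[:,1]>lo)&(n[:,1]<hi)]
        if len(m)>3: rep("   nb basket",m)
    if f in("w3","s3"):
        m=c[(c[:,2]>170)&(c[:,2]<240)&(abs(c[:,1])<30)&(c[:,0]>-60)&(c[:,0]<10)]; rep("  held",m);print(cv2.minAreaRect(m[:,:2].astype(np.float32)))
```

```text
w3 bar 1293 med [ 55.5  76.4 139.8] p2 [  50.5 -126.   134.5] p98 [ 61.5 137.6 142.7]
  x=55.8 slope -0.04 deg, ends -129.1 140.4
   high 154 med [ 56.5 -41.9 151.6] p2 [ 51.9 -48.3 147. ] p98 [ 63.  -35.7 153. ]
   high 45 med [ 52.   23.8 152.4] p2 [ 51.  -11.7 146.1] p98 [ 56.   27.7 156.2]
   high 255 med [ 54.8  48.6 151.9] p2 [ 51.2  28.9 146.7] p98 [ 62.7  59.4 156.7]
   nb basket 430 med [ 32.2 -41.7  78.9] p2 [ 18.8 -59.6  48. ] p98 [ 49.6 -24.8  84.9]
   nb basket 465 med [30.3 52.8 78. ] p2 [18.7 35.5 45.7] p98 [49.6 70.7 84.9]
  held 2066 med [-25.9   0.8 207.9] p2 [-41.8 -16.3 182.9] p98 [ -8.9  18.4 237.8]
((-24.7650146484375, 1.052755355834961), (34.53004837036133, 35.88035202026367), 0.13277660310268402)
s3 bar 95 med [ 54.9 -99.6 139.3] p2 [  50.4 -131.9  134.5] p98 [ 61.9  89.7 142.5]
  x=55.7 slope 0.37 deg, ends -133.0 103.8
   high 20 med [ 56.4 -47.6 151. ] p2 [ 50.2 -53.4 148. ] p98 [ 62.3 -38.3 152.2]
   high 53 med [ 54.6  -1.1 152.6] p2 [ 50.2 -16.1 146.5] p98 [ 62.4  27.2 157.5]
   high 26 med [ 54.3  44.7 151.9] p2 [ 50.7  29.7 146.8] p98 [ 62.3  58.2 156.
[... 742 characters left out ...]
ket 77 med [ 33.2 -46.6  71.6] p2 [ 20.9 -64.   46.1] p98 [ 48.7 -28.7  84.9]
   nb basket 75 med [32.6 43.9 79.6] p2 [20.8 31.3 48.8] p98 [49.2 66.9 84.6]
scene0 bar 139 med [ 54.1 -80.4 139.6] p2 [  49.7 -132.3  134.4] p98 [ 61.9 134.6 142.5]
  x=54.9 slope 0.02 deg, ends -133.0 138.0
   high 21 med [ 55.2 -46.9 151. ] p2 [ 50.8 -53.5 146.5] p98 [ 62.1 -38.7 152.8]
   high 51 med [ 55.8   1.1 153.6] p2 [ 50.2 -15.2 146.7] p98 [ 62.   26.7 157.6]
   high 26 med [ 53.8  44.5 151.5] p2 [ 50.2  31.5 146.2] p98 [ 62.4  56.2 157. ]
   nb basket 179 med [ 27.4 -56.8  65.3] p2 [ 18.8 -63.8  45.9] p98 [ 49.4 -28.   84.5]
   nb basket 164 med [27.3 38.9 64.8] p2 [18.3 31.7 45.1] p98 [48.8 66.9 84.5]
```

Run:
```python
from h import *
o=observe();M,a=yaw();t0=o["tool_pos"];M[:,2]*=-1;M[:,0]*=-1
for f,mid in(("scene0",2.2),("top0",2)):
    W=(np.load(f+".npz")["w"]-np.r_[t0[:2],0])@M*1e3;q=W.reshape(-1,3);q=q[(q[:,0]>45)&(q[:,0]<72)&(abs(q[:,1])<80)&(q[:,2]>125)]
    for y in range(-64,64,4):
        m=q[abs(q[:,1]-mid-y)<2]
        if len(m): print(y,"%.0f/%d"%(m[:,2].max(),len(m)),end="  ")
    print()
s=np.load("scene0.npz")["frame"][140:190,250:320];cv2.imwrite("pics/clip.png",cv2.resize(s,(784,560),interpolation=2))
```

```text
-64 140/4  -60 140/8  -56 151/14  -52 152/29  -48 153/16  -44 152/9  -40 151/6  -36 142/2  -32 137/4  -28 139/6  -24 141/7  -20 142/8  -16 158/23  -12 155/11  -8 155/10  -4 156/10  0 155/11  4 142/5  8 143/2  12 148/12  16 155/9  20 157/21  24 158/8  28 158/6  32 155/14  36 156/4  40 151/10  44 153/19  48 153/9  52 152/10  56 149/3  
-64 141/6  -60 141/6  -56 151/10  -52 153/14  -48 153/10  -44 152/14  -40 150/4  -36 143/6  -32 141/6  -28 142/6  -24 142/5  -20 138/6  -16 160/9  -12 158/5  -8 159/9  -4 158/5  0 158/5  4 146/5  8 145/7  12 143/5  16 155/9  20 157/7  24 157/7  28 160/9  32 158/5  36 149/3  40 154/14  44 153/12  48 155/11  52 152/15  56 149/2  60 144/8
```

View pics/clip.png

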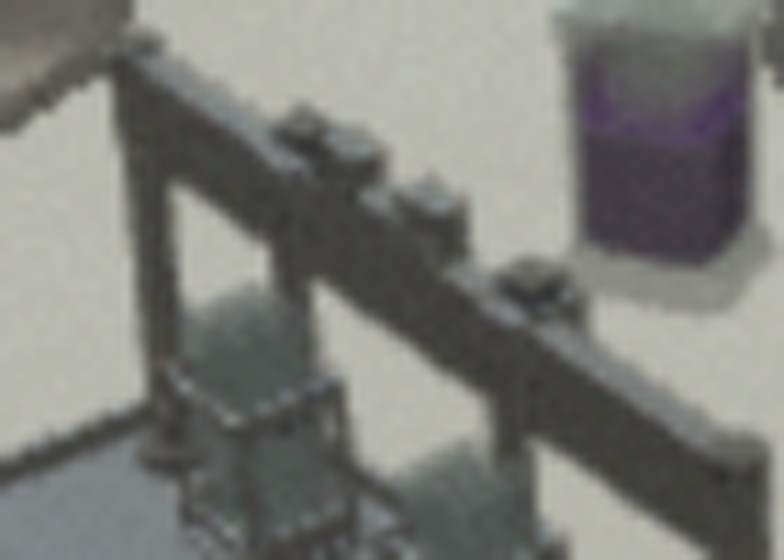

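The clip crop shows both teeth, at about (350,150) and (430,205) in the crop, with the notch between them. The depth profile puts the clip from −17 to +34 mm and the notch centre about +8.5 mm from mid. I'll come down at +3 mm, in front of the bar by 5 mm first, and check.

```bash
python3 -m handwheel '[[-12,2,0,0],[-20,3,0,0],[-14,2,0,0],[-4,0.5,0,0],[0,0,5,0],[0,0,15,0],[0,0,15,0],[0,0,15,0]]'
python3 -m handwheel '[[0,0,15,0],[0,0,15,0],[0,0,15,0],[0,0,8,0],[0,0,4,0],[0,0,0,0],[0,0,0,0]]'
python3 - <<'E'
from h import *
go([0.5397,.2044,.226],-11.5)
s=snapshot('wrist');cv2.imwrite('pics/w4.png',s['frame']);w=cloud(s)
o=observe();M,a=yaw();t0=o["tool_pos"];M[:,2]*=-1;M[:,0]*=-1
q=((w-np.r_[t0[:2],0])@M*1e3).reshape(-1,3);q=q[~np.isnan(q).any(1)]
def rep(n,q): print(n,len(q),"med",np.median(q,0).round(1),"p2",np.percentile(q,2,0).round(1),"p98",np.percentile(q,98,0).round(1))
b=q[(q[:,2]>134)&(q[:,2]<144.5)&(abs(q[:,1])>65)&(q[:,0]>-12)&(q[:,0]<20)&(abs(q[:,1])<150)];rep("bar",b);print(np.polyfit(b[:,1],b[:,0],1))
rep("tip/low strap",q[(q[:,2]>150)&(q[:,2]<200)&(abs(q[:,1])<12)&(abs(q[:,0])<20)])
bk=q[(q[:,2]>75)&(q[:,2]<150)&(abs(q[:,1])<24)&(q[:,0]<-6)&(q[:,0]>-60)];rep("basket",bk);print(cv2.minAreaRect(bk[:,:2].astype(np.float32)))
for lo,hi in((-80,-26),(26,80)): rep("nb",q[(q[:,2]>50)&(q[:,2]<85)&(q[:,0]>-45)&(q[:,0]<-8)&(q[:,1]>lo)&(q[:,1]<hi)])
for lo,hi in((-80,-36),(36,80)): rep("knob",q[(q[:,2]>146)&(q[:,2]<170)&(abs(q[:,0])<20)&(q[:,1]>lo)&(q[:,1]<hi)])
E
```

```text
time_s: 7.9
tool_pos: [0.5893, 0.2032, 0.2812]
eef_rot: [0.1, 0.995, -0.0, -0.0]
wrist_force: [1.0, -0.7, -2.2]
opening: 0.145
gripper_force: 30.0
time_s: 8.6
tool_pos: [0.5903, 0.2031, 0.2265]
eef_rot: [0.1, 0.995, 0.0, 0.0]
wrist_force: [-0.3, -0.1, -1.8]
opening: 0.145
gripper_force: 30.0
t 8.6 tcp [0.5903 0.2031 0.2265] yaw -11.48 shift mm [49.8 -8.8  0.5] twist 0.02 F [-0.29 -0.14 -1.82] tilt 0.05
bar 2866 med [  5.6 -68.3 139.8] p2 [   0.8 -134.2  134.6] p98 [ 11.6 128.6 142.5]
[-1.14962078e-04  5.81015094e+00]
tip/low strap 839 med [-11.2   0.8 181.2] p2 [-12.1 -11.1 151.8] p98 [  7.    8.4 199.5]
basket 2588 med [-25.    1.4 124. ] p2 [-41.9 -15.7  76.2] p98 [ -9.2  18.7 148.2]
((-24.87198829650879, 1.6096305847167969), (34.47092819213867, 35.91007614135742), 0.029475320130586624)
nb 589 med [-24.3 -48.8  81.1] p2 [-31.1 -68.1  54.8] p98 [ -8.9 -32.8  84.8]
nb 623 med [-23.6  44.2  80.8] p2 [-31.1  26.9  53.7] p98 [-8.9 62.1 84.9]
knob 353 med [  6.8 -50.1 151.6] p2 [  1.7 -57.  146.8] p98 [ 13.2 -43.8 153.4]
knob 345 med [  6.7  44.3 151.6] p2 [  1.8  37.9 146.8] p98 [ 13.   50.9 153.1]
```

View pics/w4.png

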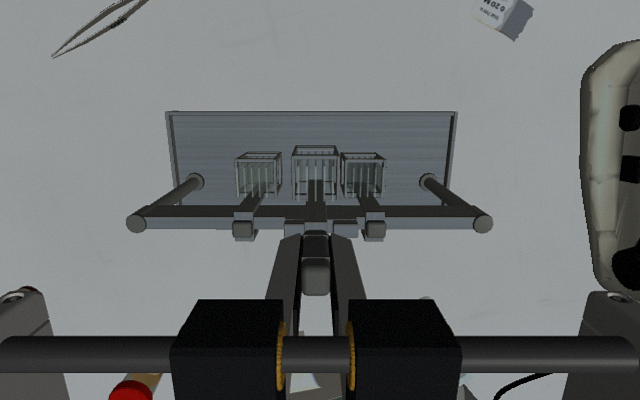

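The wrist view shows the carrier between its neighbours (baskets at (258,175), (316,172), (362,178)), 4.5 mm to the +y side of mid and about 6 mm in front of the bar line. Aligning over the bar and descending gently.

```bash
python3 -m handwheel '[[-3,-1,0,0],[-2.8,-0.5,0,0],[0,0,0,0],[0,0,0,0]]' | egrep 'pos|force'
python3 -m handwheel '[[0,0,3,0],[0,0,3,0],[0,0,2,0],[0,0,2,0],[0,0,0,0]]' | egrep 'pos|force'
python3 -m handwheel '[[0,0,2,0],[0,0,2,0],[0,0,2,0],[0,0,0,0],[0,0,0,0]]' | egrep 'pos|force'
```

```text
tool_pos: [0.5955, 0.2004, 0.226]
wrist_force: [-0.9, 0.1, -2.8]
gripper_force: 30.0
tool_pos: [0.5952, 0.2004, 0.2156]
wrist_force: [1.0, 0.5, -2.3]
gripper_force: 30.0
tool_pos: [0.5954, 0.2004, 0.2099]
wrist_force: [-0.3, -0.4, -1.6]
gripper_force: 30.0
```

```bash
python3 -m handwheel '[[0,0,2,0],[0,0,2,0],[0,0,2,0],[0,0,2,0],[0,0,1,0],[0,0,0,0]]' | egrep 'pos|wrist'
for i in 1; do python3 -m handwheel '[[0,0,1,0],[0,0,0,0]]' | egrep 'pos|wrist'; python3 -m handwheel '[[0,0,1,0],[0,0,0,0]]' | egrep 'pos|wrist';done
```

```text
tool_pos: [0.5953, 0.2004, 0.2008]
wrist_force: [-0.3, -0.1, -2.0]
tool_pos: [0.5953, 0.2004, 0.1999]
wrist_force: [-0.3, -0.0, -2.0]
tool_pos: [0.5953, 0.2005, 0.1989]
wrist_force: [0.1, -0.9, -1.8]
```

```bash
python3 -m handwheel '[[0,0,1,0],[0,0,0,0],[0,0,0,0]]' | egrep 'pos|wrist'; python3 -m handwheel '[[0,0,1,0],[0,0,0,0],[0,0,0,0]]' | egrep 'pos|wrist'
```

```text
tool_pos: [0.5954, 0.2005, 0.1981]
wrist_force: [-0.4, -0.1, -1.2]
tool_pos: [0.5954, 0.2004, 0.1971]
wrist_force: [-1.0, 0.0, 1.6]
```

In contact with the tooth (about 3.4 N). Sliding towards +y in small steps.

```bash
python3 -m handwheel '[[0,1.5,0,0],[0,0,0,0]]' | egrep 'pos|wrist'; python3 -m handwheel '[[0,1.5,0,0],[0,0,0,0]]' | egrep 'pos|wrist';python3 -m handwheel '[[0,1.5,0,0],[0,0,0,0]]' | egrep 'pos|wrist'
```

```text
tool_pos: [0.5958, 0.2018, 0.197]
wrist_force: [0.1, -1.4, 1.7]
tool_pos: [0.5961, 0.2035, 0.197]
wrist_force: [-0.2, -2.0, 1.7]
tool_pos: [0.596, 0.2054, 0.1967]
wrist_force: [-0.3, 0.0, -2.0]
```

The upward force vanished at +4.5 mm, so the strap is over the notch. Centring slightly and lowering.

```bash
python3 -m handwheel '[[0,0.6,1,0],[0,0,1,0],[0,0,1,0],[0,0,0,0]]' | egrep 'pos|wrist'; python3 -m handwheel '[[0,0,1.5,0],[0,0,1.5,0],[0,0,1,0],[0,0,0,0],[0,0,0,0]]' | egrep 'pos|wrist'
```

```text
tool_pos: [0.5963, 0.2054, 0.1937]
wrist_force: [-0.4, 0.4, -3.2]
tool_pos: [0.5964, 0.2055, 0.19]
wrist_force: [0.3, -0.7, -2.3]
```

```bash
python3 -m handwheel '[[0,0,1,0],[0,0,0,0],[0,0,0,0]]' | egrep 'pos|wrist'; python3 -m handwheel '[[0,0,1,0],[0,0,0,0],[0,0,0,0]]' | egrep 'pos|wrist'
```

```text
tool_pos: [0.5964, 0.2055, 0.189]
wrist_force: [0.2, 0.5, -2.2]
tool_pos: [0.5965, 0.2055, 0.1881]
wrist_force: [-0.4, -0.5, -0.4]
```

Floor of the notch felt at the expected depth. Releasing and rising straight up.

```bash
python3 -m handwheel '[[0,0,0.3,0],[0,0,0,0],[0,0,0,0]]' | egrep 'pos|wrist'
python3 -m handwheel '[[0,0,0,0],[0,0,0,0],[0,0,0,0],[0,0,0,0],[0,0,0,0]]' 0.65 | egrep 'pos|wrist|open'
python3 -m handwheel '[[0,0,-5,0],[0,0,-10,0],[0,0,-15,0],[0,0,-20,0],[0,0,-20,0],[0,0,-20,0],[0,0,0,0],[0,0,0,0],[0,0,0,0]]' | egrep 'pos|wrist'
python3 - <<'E'
from h import *
s=snapshot('wrist');cv2.imwrite('pics/w5.png',s['frame']);w=cloud(s)
o=observe();M,a=yaw();t0=np.array([.5965,.2055,0]);M[:,2]*=-1;M[:,0]*=-1
q=((w-t0)@M*1e3).reshape(-1,3);q=q[~np.isnan(q).any(1)]
def rep(n,q): print(n,len(q),"med",np.median(q,0).round(1),"p2",np.percentile(q,2,0).round(1),"p98",np.percentile(q,98,0).round(1))
rep("grip top",q[(q[:,2]>185)&(q[:,2]<215)&(abs(q[:,1])<15)&(abs(q[:,0])<25)])
for lo,hi in((-80,-36),(36,80)): rep("knob",q[(q[:,2]>146)&(q[:,2]<170)&(abs(q[:,0])<20)&(q[:,1]>lo)&(q[:,1]<hi)])
E
```

```text
tool_pos: [0.5964, 0.2055, 0.1877]
wrist_force: [0.1, 0.2, 0.8]
tool_pos: [0.5964, 0.2054, 0.1877]
wrist_force: [-0.1, -0.2, -0.6]
opening: 0.352
tool_pos: [0.5961, 0.2054, 0.2774]
wrist_force: [-0.6, -0.2, 0.7]
grip top 472 med [-10.7   1.7 197.9] p2 [-16.4  -5.4 187.1] p98 [ -1.9   8.2 199.8]
knob 246 med [  1.2 -53.8 151.5] p2 [ -3.9 -60.7 147.7] p98 [  7.9 -47.5 153. ]
knob 205 med [  1.1  41.8 151.7] p2 [ -3.9  36.4 147.4] p98 [  7.5  47.6 153.2]
```

View pics/w5.png

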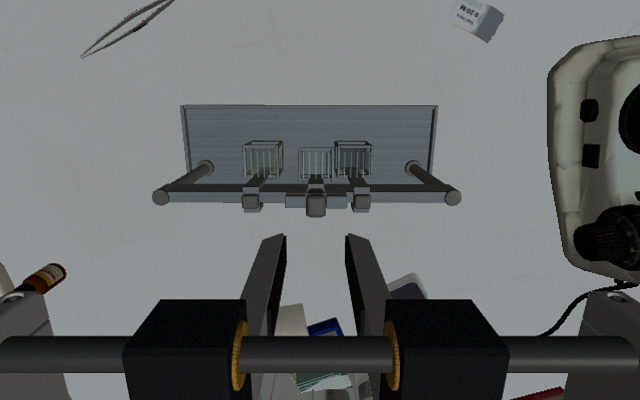

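The wrist view shows the carrier hanging in the clip notch (grip 316,205, basket 316,162), with both neighbours in place and the fingers clear. The grip top at 0.200 m puts the hook about 6 mm above the bar, 7.5 mm from mid. Its forward lean of about 0.16 rad is the throat play the task describes.

```bash
python3 -c "
from h import *
print(job_done())"
```

```text
the job is handed in; nothing more can be done
None
```

I handed the job in with the carrier hooked over the bar and its strap home in the clip notch: hook about 6 mm above the bar, about 7 mm to the +y side of its middle, leaning about 0.16 rad. Both neighbours are still hanging, and the clip was pressed with roughly 4 N by the wrist readings; no verdict was returned.

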